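# Lengthen the pizza peel's handle by two button holes

### The job

Make the pizza peel's handle two holes longer: press its spring button pin flush, slide the outer handle tube out towards the rubber grip until the pin pops out in the middle hole, then do it again so that the pin ends up standing fully out in the last hole. Let the pin click in the middle hole on the way, slide gently so that the tube is never wrenched against the pin once it is out, and leave the other things on the table alone.

Things in the scene. Friction and masses are not known exactly. Their poses are not given: they have to be found in the camera images.
- pin_face (a point): Outer end of the plain steel spring button pin (10 mm thick, end domed on the blade side, square on the grip side) that sticks level out of the side of a pizza peel's square handle tube, 7 mm proud. Axes: x out of the pin, level; y along the handle from blade to rubber grip, the way the tube pulls out; z up. Pin out, the handle's centre line is 23 mm behind (-x) at the same height.
- peel_rest: Fixed steel rest that holds the peel; origin on the table straight under the handle's centre line, at the pin. Axes as pin_face. Handle centre line 80 mm above the table. The blade lies to -y, the rubber grip to +y. A post clamps the inner tube 113 to 143 mm to -y of the pin; a saddle stands under the outer tube 77 to 93 mm to +y. In between the tube is free, 50 mm of air below it.
- button_pin (a joint): How far the pin is pushed in, m: 0 fully out, 0.007 flush with the tube's side, 0.009 riding under the tube's wall, 0.011 its stop. Spring 3 N to start, 4.4 N at flush. Pressed to within about 1 mm of flush, a pull on the tube of some 8 to 16 N makes the hole's edge push the domed side under. The pin does not move along the peel: the tube slides over it.
- handle_sleeve (a joint): How far the outer handle tube is pulled out (pin_face's +y), m: 0 at the start, pin in the first of three holes. The middle and last holes are roughly drilled: they come to the pin somewhere in 0.027 to 0.043 and 0.062 to 0.078, to be felt for. About 1 mm of play each way in a hole. Friction about 3 N. Pin under the wall, it slides until the pin pops into a hole and stops it dead; the popped-out pin bears 15 N at most.
- sleeve_mouth (a point): Centre of the outer handle tube 7 mm inside its blade-side end (a 14 mm collar, 38 mm wide); axes as pin_face. Aluminium, 32 mm wide (level, x), 36 mm tall, wall 2 mm, round a thinner dark inner tube. Its 11.5 mm holes, on the pin's side, are 94, about 59 and about 24 mm from here; the rubber grip begins at 201 mm. It can be pinched from above across x, one pad on the pin's end; it bears any grip.
- shaker: Bystander, to be left alone: glass jar with a steel cap, 44 mm across, 85 mm tall. Origin at the centre of its underside.
- spoon: Bystander, to be left alone: steel spoon lying flat, 170 mm long. Origin at the middle of its length, on the table.
- pot: Bystander, to be left alone: small steel pot, 140 mm across, 100 mm tall. Origin at the centre of its underside.
- bowl: Bystander, to be left alone: white bowl, 130 mm across, 55 mm tall. Origin at the centre of its underside.
- mug: Bystander, to be left alone: blue mug, 76 mm across, 90 mm tall. Origin at the centre of its underside.
- can: Bystander, to be left alone: closed food can, 68 mm across, 100 mm tall. Origin at the centre of its underside.
- plate: Bystander, to be left alone: white plate, 180 mm across, 20 mm tall. Origin at the centre of its underside.

How it is judged:
By the outcome, as a careful person would: the job done as asked, in the order asked, and still so for the second after the job is handed in, with the robot touching nothing.
It also fails if it takes over 51 s, if anything falls off the work surface, if the arm or the gripper's body presses on something with over 40 N, if the wrist force passes 120 N, or if a joint passes its speed limit or range.

### The arm

A 7-joint arm with a two-finger parallel gripper is mounted at the origin on the work surface. World frame = base frame: x ahead of the robot, y to its left, z up, the work surface at z = 0. Lengths are in m, angles in rad, forces in N, time in s.
With the tool pointing down it reaches from about 0.4 to 0.85 m from the base axis. Payload 4.5 kg.
Tool frame: the origin (TCP) lies at the very end of the fingers, on their centre line; the grasp point (between the pads) lies 19 mm behind it; y points along the fingers, x is the direction in which the jaws open and shut, and the axes are right-handed (so a half turn about y gives the same grasp; the last joint's range is limited). The gripper opens to 88 mm and grips with 3 to 60 N. Pads are 18 mm wide; open, the fingers measure 123 mm over their backs; the gripper's body (75 mm by 187 mm) begins 45 mm behind the grasp point.
Start: joints at [-1.243, 0.689, -0.195, 1.565, 0.157, 0.902, -0.215], TCP at [0.181, 0.598, 0.239] pointing down, gripper open.
Joint ranges: [-3.01, 3.01], [-0.46, 2.08], [-1.47, 1.51], [0.13, 2.56], [-1, 4.14], [0.04, 2.09], [-2.66, 2.66]. Speed limits (rad/s): [2.57, 2.57, 3.14, 3.14, 3.14, 3.14, 3.14].

### API

Orientations are given as a unit quaternion [x, y, z, w].
In Python, from plant import r gives the robot as it stands.
- The arm moves only by the shell command python3 -m inch 'ROWS' [OPENING] [FORCE]. ROWS is JSON, a list of rows, each a list of 6 numbers: the shift along the tool's x, y, z in mm, then the turn, a rotation vector about the tool's x, y, z in rad. In form: [[x, y, z, ax, ay, az], ...]. A call has 1 to 12 rows; each row shifts and turns the commanded pose from where the row before left it, along the tool's axes as they then stand; what a row does not reach is not made up. A row lasts 1/12 s, in which the tool goes at most 41.7 mm and 7.16 degrees, less where a joint would pass 70% of its speed; a pose out of reach is approached as far as the arm can. A call is refused whole if a number of a shift passes 41.7 or a number of a turn 0.125, either way. A call with a gripper value outside its range is refused whole. OPENING is the finger opening in mm, from 0 to 88.1, set as the call begins (- or left out, the last holds). The fingers move at their own pace and stop on an object; FORCE is the grip in N (left out, the last holds). Time passes only in rows, so rows that do not move let the fingers close. It gives the time, the measured TCP pose, the force and the opening at its end, in the units of the state.
- r.get_state(): the state, without advancing time (a new reading comes with each control period).
- r.snapshot(name): name is "side" or "top" or "wrist"; returns a dict with "img" (400x640x3 uint8, red, green, blue), "range_z" (400x640 float32, m along the optical axis (not along the pixel's ray), 0 where there is no reading), "mtx" (3x3 intrinsics, pixels), "camera_from_world" (4x4, takes a point from world to camera coordinates); the wrist camera has in their place "tool_from_camera" (4x4, takes a point from camera to tool coordinates, whose origin is the TCP and whose axes are the tool frame's). Camera axes: x right, y down, z forward; pixel columns grow to the right and rows downward; lengths in m; the calibration is good to about 2 mm. The wrist camera is an equidistant fisheye: a pixel r from the principal point sees the ray r / f radians off the axis. A picture is of the moment at which its call begins: read the wrist's pose just before it.
- r.finish_job(): hands the job in, once; it reports no verdict.
The state is a dict: "clock": time; "q": joint angles; "qd": joint speeds; "joint_torque": joint torques, N m; "tool_pos": TCP position; "eef_rot": TCP orientation; "contact_force": force on the tool from outside, world axes, zero at the start; "moment": the same for the moment, N m; "opening": opening from 0.0 (shut) to 1.0 (fully open).
Only numpy, scipy, OpenCV 4.12 (cv2) and the standard library are available. Lean on these libraries where they do the work, as an engineer would, in place of code of your own. Each camera call takes 0.05 s, during which the arm holds its last target.

## Working session

There is one attempt and no reset: what is moved stays moved. The work goes in short steps, Python scripts to look and compute and a shell command to move; the robot and the scene stay as the last step left them, time stands still between calls to the robot, and variables do not carry over. Pictures are saved under pics/ and viewed, and the job is handed in when it is done.

```bash
ls; mkdir -p pics; cat > h.py <<'E'
import numpy as np, cv2
from plant import r
from scipy.spatial.transform import Rotation as R
def snap(n,f):
    s=r.snapshot(n); cv2.imwrite('pics/'+f,s['img'][:,:,::-1]); 
    np.savez('pics/'+f[:-4]+'.npz',**{k:s[k] for k in s}); return s
def w(s,u,v,z=None):
    z=s['range_z'][int(v),int(u)] if z is None else z
    K=s['mtx']; c=np.array([(u-K[0,2])/K[0,0]*z,(v-K[1,2])/K[1,1]*z,z,1])
    return (np.linalg.inv(s['camera_from_world'])@c)[:3]
E
python3 - <<'E'
from h import *
np.set_printoptions(precision=4,suppress=True)
st=r.get_state(); print(st)
for n in('side','top','wrist'):
    s=snap(n,n+'0.png'); print(n,s['mtx'],s.get('camera_from_world',s.get('tool_from_camera')))
E
```

```text
pics
{'clock': 0.0, 'q': array([-1.2432,  0.69  , -0.1945,  1.5663,  0.1573,  0.9025, -0.2151]), 'qd': array([-0.0008,  0.    ,  0.0009,  0.0005,  0.0001,  0.0024,  0.0011]), 'joint_torque': array([  0.0004, -52.7568,  -1.2667, -15.3425,  -0.0526,   0.0067,
         0.0002]), 'tool_pos': array([0.1809, 0.5976, 0.2379]), 'eef_rot': array([ 0.5682,  0.421 , -0.4219, -0.5674]), 'contact_force': array([ 0.474 , -0.2833, -0.395 ]), 'moment': array([ 0.0573, -0.0855, -0.0071]), 'opening': 1.0023381352773661}
side [[453.4062   0.     316.0366]
 [  0.     453.4062 190.4937]
 [  0.       0.       1.    ]] [[ 0.9875 -0.1576 -0.0042 -0.5211]
 [-0.0795 -0.4748 -0.8765  0.2175]
 [ 0.1362  0.8659 -0.4814  0.9167]
 [ 0.      0.      0.      1.    ]]
top [[368.7481   0.     320.9883]
 [  0.     368.7481 199.9752]
 [  0.       0.       1.    ]] [[ 0.024  -0.999   0.0388  0.1921]
 [-0.9912 -0.0288 -0.1292  0.5684]
 [ 0.1301 -0.0354 -0.9909  0.9512]
 [ 0.      0.      0.      1.    ]]
wrist [[309.7069   0.     331.9688]
 [  0.     309.7069 199.8211]
 [  0.       0.       1.    ]] [[ 1.      0.0002 -0.0002 -0.001 ]
 [ 0.0002 -0.2876  0.9577 -0.1459]
 [ 0.0002 -0.9577 -0.2876  0.0741]
 [ 0.      0.      0.      1.    ]]
```

View pics/side0.png

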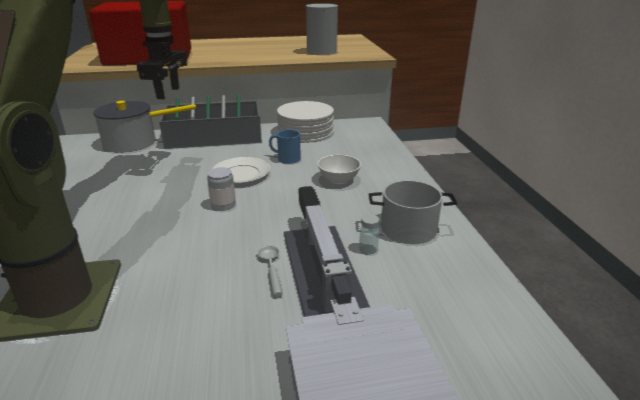

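View pics/top0.png

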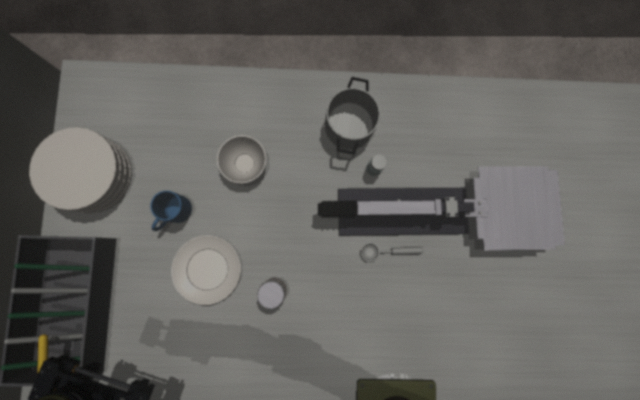

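View pics/wrist0.png

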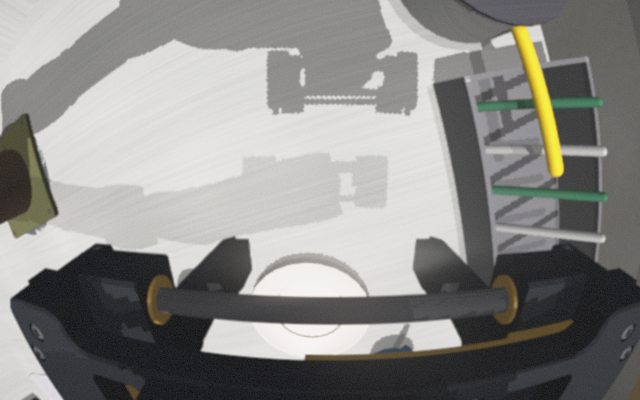

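```bash
python3 - <<'E'
from h import *
np.set_printoptions(precision=4,suppress=True)
for n,(x0,x1,y0,y1) in (('top',(310,490,140,260)),('side',(240,480,170,330))):
    s=dict(np.load(f'pics/{n}0.npz'))
    im=s['img'][y0:y1,x0:x1,::-1]
    k=800//(x1-x0); k=min(k,600//(y1-y0)); print(n,k)
    cv2.imwrite(f'pics/{n}0z.png',cv2.resize(im,None,fx=k,fy=k,interpolation=cv2.INTER_CUBIC))
s=dict(np.load('pics/top0.npz'))
for u,v in ((330,209),(345,209),(365,208),(380,208),(400,208),(420,208),(433,208),(440,208),(450,208),(460,208),(480,208),(377,163),(352,85),(338,165),(405,250),(370,253),(240,160),(270,295)): print(u,v,w(s,u,v))
E
```

```text
top 4
side 3
330 209 [0.5328 0.1864 0.0967]
345 209 [0.5336 0.1492 0.099 ]
365 208 [0.5379 0.0986 0.095 ]
380 208 [0.435  0.242  1.0085]
400 208 [0.54   0.011  0.0986]
420 208 [ 0.5419 -0.0406  0.0952]
433 208 [ 0.5423 -0.0725  0.0989]
440 208 [ 0.5425 -0.0894  0.1015]
450 208 [ 0.543  -0.114   0.1034]
460 208 [ 0.5449 -0.1436  0.0936]
480 208 [ 0.5496 -0.2077  0.0674]
377 163 [0.6567 0.0668 0.0843]
352 85 [0.9033 0.1248 0.003 ]
338 165 [ 0.668   0.1605 -0.0019]
405 250 [ 0.4361 -0.0219  0.0204]
370 253 [0.4258 0.0691 0.0012]
240 160 [0.6716 0.4326 0.0048]
270 295 [0.3214 0.3261 0.0993]
```

View pics/top0z.png

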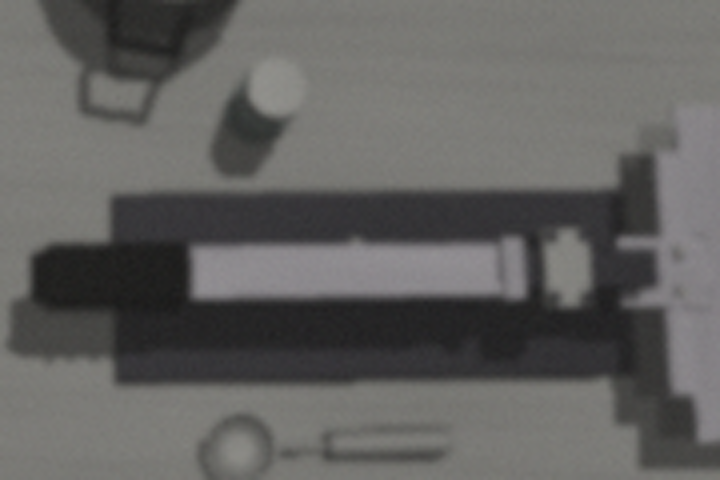

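View pics/side0z.png

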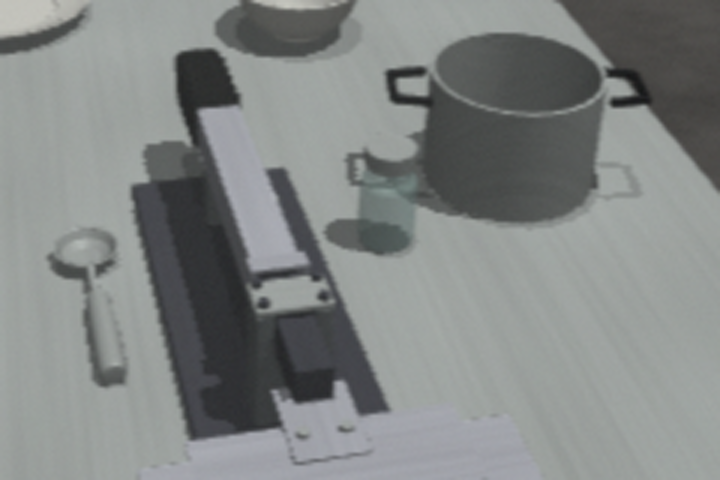

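```bash
cat >> h.py <<'E'
np.set_printoptions(precision=4,suppress=True)
def plan(target,yaw_x):
    # target TCP, tool y down, tool x along yaw_x; print world delta, rotvec in tool frame, shift in current tool axes
    st=r.get_state(); T=R.from_quat(st['eef_rot']); x=np.array([yaw_x[0],yaw_x[1],0.]); x/=np.linalg.norm(x)
    for sg in (1,-1):
        X=x*sg; Y=np.array([0,0,-1.]); Z=np.cross(X,Y); G=R.from_matrix(np.c_[X,Y,Z])
        d=np.array(target)-st['tool_pos']
        print('sg',sg,'rotvec tool',(T.inv()*G).as_rotvec(),'shift now-axes mm',T.inv().apply(d)*1e3,'shift goal-axes',G.inv().apply(d)*1e3)
E
python3 - <<'E'
from h import *
st=r.get_state(); print(R.from_quat(st['eef_rot']).as_matrix())
s=dict(np.load('pics/top0.npz'))
# pin pixel, range_z at nearby; project onto height .08
print(w(s,399.2,199.5,s['range_z'][208,400]+.019), w(s,399.2,201))
print(w(s,357.5,208,s['range_z'][208,360]),w(s,435.2,207.5,s['range_z'][208,433]))
plan([0.54,-0.05,0.24],[1,0.0245])
E
```

```text
[[ 0.2895 -0.0003 -0.9572]
 [ 0.9572 -0.0014  0.2895]
 [-0.0014 -1.     -0.0001]]
[0.5637 0.009  0.0826] [0.5579 0.0126 0.097 ]
[0.5369 0.118  0.0994] [ 0.5437 -0.078   0.0993]
sg 1 rotvec tool [ 0.001   1.2526 -0.0011] shift now-axes mm [-516.0802   -1.1174 -531.2614] shift goal-axes [ 343.1559   -1.8941 -656.3681]
sg -1 rotvec tool [-0.0012 -1.889  -0.0011] shift now-axes mm [-516.0802   -1.1174 -531.2614] shift goal-axes [-343.1559   -1.8941  656.3681]
```

```bash
python3 -m inch '[[0,0,0,0,0.114,0],[0,0,0,0,0.114,0],[0,0,0,0,0.114,0],[0,0,0,0,0.114,0],[0,0,0,0,0.114,0],[0,0,0,0,0.114,0],[0,0,0,0,0.114,0],[0,0,0,0,0.114,0],[0,0,0,0,0.114,0],[0,0,0,0,0.114,0],[0,0,0,0,0.113,0]]' 60 10
python3 -m inch '[[19,0,-36,0,0,0],[19,0,-36,0,0,0],[19,0,-36,0,0,0],[19,0,-36,0,0,0],[19,0,-36,0,0,0],[19,0,-36,0,0,0],[19,0,-36,0,0,0],[19,0,-36,0,0,0],[19,0,-36,0,0,0],[19,0,-36,0,0,0],[19,0,-36,0,0,0],[19,0,-36,0,0,0]]'
python3 - <<'E'
from h import *
print(r.get_state()['q'])
plan([0.54,-0.05,0.24],[1,0.0245])
E
```

```text
clock: 1.07
tool_pos: [0.1808, 0.598, 0.2384]
eef_rot: [0.707, 0.006, -0.007, -0.707]
contact_force: [-0.1, 0.3, -0.3]
opening: 0.684
clock: 2.07
tool_pos: [0.4198, 0.1701, 0.2387]
eef_rot: [-0.707, -0.009, 0.009, 0.707]
contact_force: [0.3, 0.2, 0.1]
opening: 0.679
[-0.5486  0.4732  0.0926  2.0724 -0.0751  0.5991 -0.3797]
sg 1 rotvec tool [-0.0001 -0.0001 -0.0001] shift now-axes mm [ 114.8122   -1.3337 -222.9338] shift goal-axes [ 114.7899   -1.2884 -222.9455]
sg -1 rotvec tool [ 0.0002  3.1415 -0.0002] shift now-axes mm [ 114.8122   -1.3337 -222.9338] shift goal-axes [-114.7899   -1.2884  222.9455]
```

```bash
python3 -m inch '[[19,0,-37,0,0,0],[19,0,-37,0,0,0],[19,0,-37,0,0,0],[19,0,-37,0,0,0],[19,0,-37,0,0,0],[19,0,-37,0,0,0],[0,0,0,0,0,0],[0,0,0,0,0,0]]'
python3 - <<'E'
from h import *
st=r.get_state(); print(st['tool_pos'],st['eef_rot'])
s=snap('wrist','wrist1.png'); np.savez('pics/st1.npz',p=st['tool_pos'],q=st['eef_rot'])
im=s['img'][:,:,::-1]
E
```

```text
clock: 2.73
tool_pos: [0.5391, -0.0505, 0.2384]
eef_rot: [0.707, 0.006, -0.006, -0.707]
contact_force: [-0.3, 1.6, -0.8]
opening: 0.686
[ 0.5391 -0.0505  0.2384] [ 0.7075  0.0065 -0.0064 -0.7067]
```

View pics/wrist1.png

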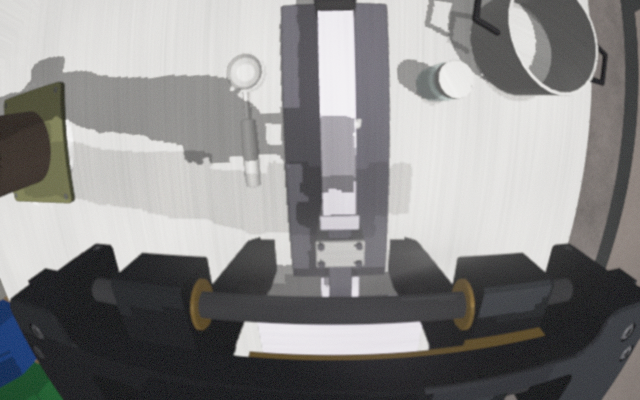

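```bash
cat >> h.py <<'E'
def ray(s,p,q,u,v):
    K=s['mtx']; a=np.array([u-K[0,2],v-K[1,2]])/K[0,0]; t=np.hypot(*a)
    d=np.array([*(a/t*np.sin(t)),np.cos(t)]) if t>0 else np.array([0,0,1.])
    T=s['tool_from_camera']; Q=R.from_quat(q)
    return p+Q.apply(T[:3,3]), Q.apply(T[:3,:3]@d)
def wz(s,p,q,u,v,z):
    o,d=ray(s,p,q,u,v); return o+d*(z-o[2])/d[2]
def wr(s,p,q,u,v):
    o,d=ray(s,p,q,u,v); K=s['mtx']; t=np.hypot(u-K[0,2],v-K[1,2])/K[0,0]
    return o+d*s['range_z'][int(round(v)),int(round(u))]/np.cos(t)
E
python3 - <<'E'
from h import *
s=dict(np.load('pics/wrist1.npz'));z=np.load('pics/st1.npz')
im=s['img'][60:260,270:410,::-1]; cv2.imwrite('pics/w1z.png',cv2.resize(im,None,fx=4,fy=3,interpolation=cv2.INTER_CUBIC))
for u,v in((338,20),(338,60),(338,100),(338,123),(338,180),(340,222),(358,123),(359,123)): print(u,v,wr(s,z['p'],z['q'],u,v))
E
```

```text
338 20 [0.5415 0.1078 0.0976]
338 60 [0.5421 0.0687 0.0985]
338 100 [0.5429 0.0314 0.0979]
338 123 [0.5433 0.0102 0.0989]
338 180 [ 0.5445 -0.0435  0.0986]
340 222 [ 0.5474 -0.085   0.101 ]
358 123 [0.5628 0.01   0.084 ]
359 123 [0.5637 0.0101 0.0847]
```

View pics/w1z.png

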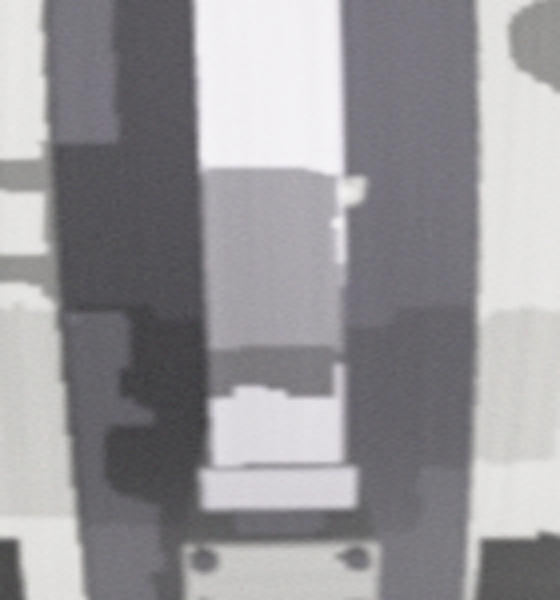

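```bash
python3 - <<'E'
from h import *
s=dict(np.load('pics/wrist1.npz'));z=np.load('pics/st1.npz');p,q=z['p'],z['q']
print('pinend',wz(s,p,q,361.9,123.3,.082),'base',wz(s,p,q,356,123.3,.084))
for v,l,rr in((65,318.8,355.6),(100,319.7,355.7),(123,320.3,355.7),(175,322.0,355.7),(200,322.6,355.6)):
    a=wz(s,p,q,l,v,.098);b=wz(s,p,q,rr,v,.098); print(v,a,b,(a+b)/2,b[0]-a[0])
# depth-based edges
for v in (70,90,110,140,160,195):
    P=np.array([wr(s,p,q,u,v) for u in range(310,366)]); m=(P[:,2]>.09); print(v,P[m,0].min(),P[m,0].max(),P[m].mean(0))
E
```

```text
pinend [0.5668 0.0098 0.082 ] base [0.5609 0.0097 0.084 ]
65 [0.5249 0.0638 0.098 ] [0.5582 0.0646 0.098 ] [0.5415 0.0642 0.098 ] 0.03331966944987785
100 [0.5262 0.0311 0.098 ] [0.559  0.0319 0.098 ] [0.5426 0.0315 0.098 ] 0.032749304183954275
123 [0.5271 0.0099 0.098 ] [0.5595 0.0106 0.098 ] [0.5433 0.0102 0.098 ] 0.03245268511391386
175 [ 0.5293 -0.0391  0.098 ] [ 0.5611 -0.0385  0.098 ] [ 0.5452 -0.0388  0.098 ] 0.0318711603997659
200 [ 0.5301 -0.0638  0.098 ] [ 0.562  -0.0632  0.098 ] [ 0.546  -0.0635  0.098 ] 0.031904479750860304
70 0.5251726488188786 0.5568484106066947 [0.541  0.0593 0.0982]
90 0.5263498342111222 0.5571660828225009 [0.5415 0.0402 0.1062]
110 0.5266528205298896 0.5585303001384037 [0.5426 0.0222 0.0981]
140 0.5279027230635405 0.5593347180545174 [ 0.5435 -0.0048  0.1059]
160 0.5281493020804233 0.5599964092106331 [ 0.5441 -0.0245  0.0978]
195 0.5294617866841826 0.5611254608104749 [ 0.5453 -0.0585  0.098 ]
```

```bash
python3 - <<'E'
from h import *
plan([0.5433,0.010,0.061],[1,0.0355])
E
```

```text
sg 1 rotvec tool [-0.0005 -0.0134 -0.001 ] shift now-axes mm [  6.4904 177.2851  57.655 ] shift goal-axes [  7.0863 177.2642  57.6491]
sg -1 rotvec tool [ 0.0015  3.1282 -0.0007] shift now-axes mm [  6.4904 177.2851  57.655 ] shift goal-axes [ -7.0863 177.2642 -57.6491]
```

```bash
python3 -m inch '[[0,0,0,0,-0.0134,0],[3.5,15,29,0,0,0],[3.6,15,28.6,0,0,0],[0,25,0,0,0,0],[0,25,0,0,0,0],[0,20,0,0,0,0],[0,0,0,0,0,0],[0,0,0,0,0,0]]'
python3 - <<'E'
from h import *
plan([0.5433,0.010,0.061],[1,0.0355])
st=r.get_state();s=snap('wrist','wrist2.png'); np.savez('pics/st2.npz',p=st['tool_pos'],q=st['eef_rot'])
E
```

```text
clock: 3.45
tool_pos: [0.5424, 0.0122, 0.1383]
eef_rot: [-0.707, -0.013, 0.015, 0.707]
contact_force: [0.0, -0.0, -0.1]
opening: 0.682
sg 1 rotvec tool [-0.0007  0.005  -0.0025] shift now-axes mm [ 1.0219 77.333  -2.2435] shift goal-axes [ 0.8366 77.3369 -2.1857]
sg -1 rotvec tool [-0.004  -3.1366  0.0011] shift now-axes mm [ 1.0219 77.333  -2.2435] shift goal-axes [-0.8366 77.3369  2.1857]
```

View pics/wrist2.png

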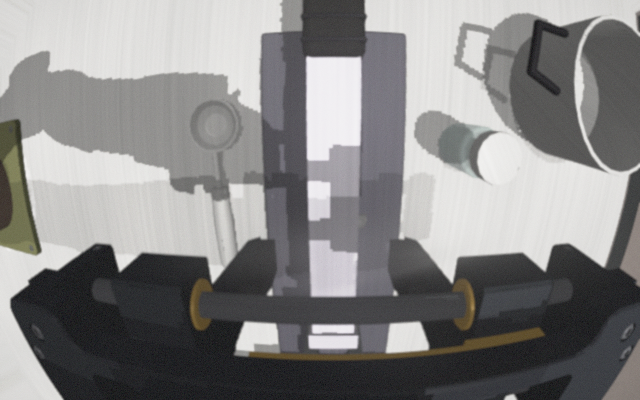

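```bash
python3 -m inch '[[1,20,-1,0,0,0],[0,20,-1,0,0,0],[0,20,0,0,0,0],[0,17,0,0,0,0],[0,0,0,0,0,0],[0,0,0,0,0,0]]'
python3 - <<'E'
from h import *
plan([0.5433,0.010,0.061],[1,0.0355])
s=snap('top','top2.png')
im=s['img'][140:260,310:490,::-1]; cv2.imwrite('pics/top2z.png',cv2.resize(im,None,fx=4,fy=4,interpolation=cv2.INTER_CUBIC))
s=snap('side','side2.png')
im=s['img'][130:310,240:460,::-1]; cv2.imwrite('pics/side2z.png',cv2.resize(im,None,fx=3,fy=3,interpolation=cv2.INTER_CUBIC))
print(r.get_state()['contact_force'])
E
```

```text
clock: 4.0
tool_pos: [0.545, 0.0089, 0.0626]
eef_rot: [-0.707, -0.014, 0.013, 0.707]
contact_force: [-0.1, -0.8, 0.2]
opening: 0.681
sg 1 rotvec tool [-0.0003  0.0025  0.0008] shift now-axes mm [-1.707   1.6433  1.1911] shift goal-axes [-1.7087  1.6443  1.1874]
sg -1 rotvec tool [ 0.0013 -3.1391  0.0004] shift now-axes mm [-1.707   1.6433  1.1911] shift goal-axes [ 1.7087  1.6443 -1.1874]
[-0.3136 -0.5837  0.1995]
```

View pics/top2z.png

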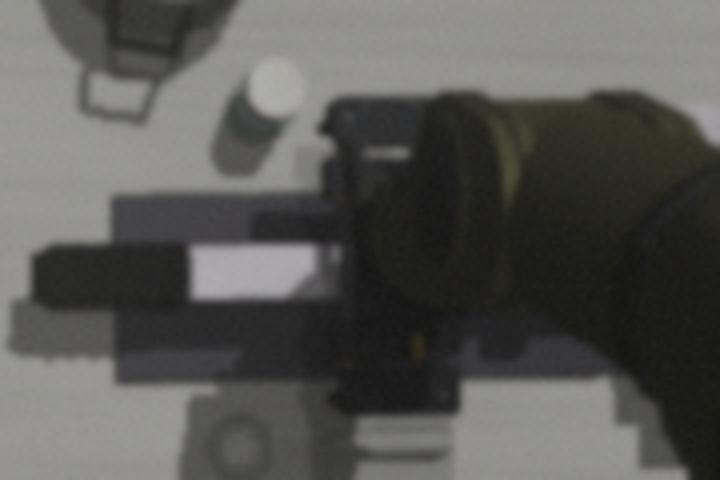

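View pics/side2z.png

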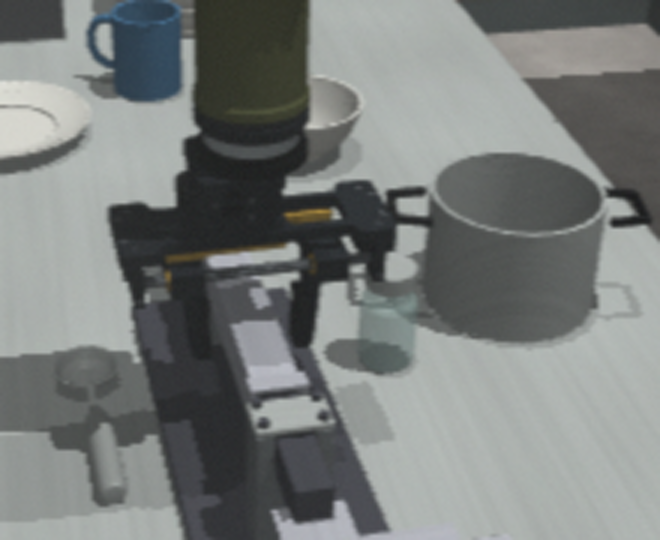

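```bash
python3 -m inch '[[-1,1,0.5,0,0,0],[0,0,0,0,0,0],[0,0,0,0,0,0],[0,0,0,0,0,0],[0,0,0,0,0,0],[0,0,0,0,0,0]]' 20 15
python3 -m inch '[[0,0,0,0,0,0],[0,0,0,0,0,0]]'
```

```text
clock: 4.6
tool_pos: [0.5433, 0.0091, 0.0613]
eef_rot: [-0.707, -0.013, 0.013, 0.707]
contact_force: [-0.2, 0.1, 6.2]
opening: 0.358
clock: 4.77
tool_pos: [0.5433, 0.0091, 0.0613]
eef_rot: [-0.707, -0.013, 0.013, 0.707]
contact_force: [-1.3, 0.2, 6.7]
opening: 0.362
```

```bash
python3 -m inch '[[0,0,0.5,0,0,0],[0,0,0.5,0,0,0],[0,0,0.5,0,0,0]]'; python3 -m inch '[[0,0,0.5,0,0,0],[0,0,0.5,0,0,0],[0,0,0.5,0,0,0]]'
```

```text
clock: 5.02
tool_pos: [0.5433, 0.0091, 0.0614]
eef_rot: [0.708, 0.013, -0.013, -0.706]
contact_force: [0.4, -4.6, 5.6]
opening: 0.362
clock: 5.27
tool_pos: [0.5433, 0.0093, 0.0613]
eef_rot: [0.708, 0.012, -0.013, -0.706]
contact_force: [0.0, -6.1, 5.7]
opening: 0.365
```

```bash
python3 -m inch '[[0,0,0.7,0,0,0],[0,0,0.7,0,0,0]]'; python3 -m inch '[[0,0,0.7,0,0,0],[0,0,0.7,0,0,0]]';python3 -m inch '[[0,0,0.7,0,0,0],[0,0,0.7,0,0,0]]'
```

```text
clock: 5.43
tool_pos: [0.5433, 0.0099, 0.0613]
eef_rot: [0.708, 0.012, -0.012, -0.706]
contact_force: [0.2, -7.9, 5.4]
opening: 0.364
clock: 5.6
tool_pos: [0.5432, 0.011, 0.0613]
eef_rot: [0.708, 0.012, -0.012, -0.706]
contact_force: [0.3, -6.2, 6.2]
opening: 0.365
clock: 5.77
tool_pos: [0.5432, 0.0118, 0.0613]
eef_rot: [0.709, 0.012, -0.012, -0.705]
contact_force: [0.2, -8.7, 4.4]
opening: 0.365
```

```bash
python3 -m inch '[[0,0,0.8,0,0,0],[0,0,0.8,0,0,0]]'; python3 -m inch '[[0,0,0.8,0,0,0],[0,0,0.8,0,0,0]]';python3 -m inch '[[0,0,0.8,0,0,0],[0,0,0.8,0,0,0]]'
```

```text
clock: 5.93
tool_pos: [0.5432, 0.0123, 0.0613]
eef_rot: [0.709, 0.012, -0.012, -0.705]
contact_force: [0.5, -10.8, 5.0]
opening: 0.363
clock: 6.1
tool_pos: [0.5431, 0.0128, 0.0613]
eef_rot: [0.71, 0.012, -0.012, -0.704]
contact_force: [0.2, -12.2, 4.4]
opening: 0.363
clock: 6.27
tool_pos: [0.5431, 0.0135, 0.0613]
eef_rot: [0.71, 0.011, -0.011, -0.704]
contact_force: [0.6, -13.3, 4.0]
opening: 0.362
```

```bash
python3 -m inch '[[0,0,0.6,0,0,0]]'; python3 -m inch '[[0,0,0.6,0,0,0]]';python3 -m inch '[[0,0,0.6,0,0,0]]'; python3 -m inch '[[0,0,0.6,0,0,0]]'
```

```text
clock: 6.35
tool_pos: [0.5431, 0.0149, 0.0613]
eef_rot: [0.71, 0.011, -0.011, -0.704]
contact_force: [0.7, -9.2, 4.3]
opening: 0.358
clock: 6.43
tool_pos: [0.543, 0.0174, 0.0613]
eef_rot: [0.709, 0.012, -0.012, -0.705]
contact_force: [0.0, -5.6, 7.1]
opening: 0.363
clock: 6.52
tool_pos: [0.5429, 0.0192, 0.0613]
eef_rot: [0.708, 0.012, -0.012, -0.706]
contact_force: [0.1, -6.1, 5.2]
opening: 0.36
clock: 6.6
tool_pos: [0.5429, 0.0199, 0.0613]
eef_rot: [0.708, 0.012, -0.012, -0.706]
contact_force: [0.2, -6.3, 5.6]
opening: 0.36
```

```bash
python3 -m inch '[[0,0,0.8,0,0,0],[0,0,0.8,0,0,0],[0,0,0.8,0,0,0],[0,0,0.8,0,0,0]]';  python3 -m inch '[[0,0,0.8,0,0,0],[0,0,0.8,0,0,0],[0,0,0.8,0,0,0],[0,0,0.8,0,0,0]]'
```

```text
clock: 6.93
tool_pos: [0.5427, 0.0231, 0.0613]
eef_rot: [0.708, 0.012, -0.012, -0.706]
contact_force: [-0.6, -6.2, 5.4]
opening: 0.358
clock: 7.27
tool_pos: [0.5426, 0.0263, 0.0613]
eef_rot: [0.708, 0.012, -0.012, -0.706]
contact_force: [-0.9, -6.5, 5.0]
opening: 0.361
```

```bash
python3 -m inch '[[0,0,0.8,0,0,0],[0,0,0.8,0,0,0],[0,0,0.8,0,0,0],[0,0,0.8,0,0,0],[0,0,0.8,0,0,0],[0,0,0.8,0,0,0]]'; python3 -m inch '[[0,0,0.7,0,0,0],[0,0,0.7,0,0,0],[0,0,0.7,0,0,0]]';python3 -m inch '[[0,0,0.6,0,0,0],[0,0,0.6,0,0,0]]'
```

```text
clock: 7.77
tool_pos: [0.5424, 0.0311, 0.0613]
eef_rot: [0.708, 0.012, -0.012, -0.706]
contact_force: [-1.3, -6.7, 6.1]
opening: 0.362
clock: 8.02
tool_pos: [0.5423, 0.0332, 0.0613]
eef_rot: [0.708, 0.012, -0.012, -0.706]
contact_force: [-0.6, -6.7, 5.6]
opening: 0.361
clock: 8.18
tool_pos: [0.5423, 0.0343, 0.0613]
eef_rot: [0.708, 0.012, -0.012, -0.706]
contact_force: [-1.1, -6.2, 5.9]
opening: 0.36
```

```bash
python3 -m inch '[[0,0,0.6,0,0,0],[0,0,0.6,0,0,0]]'; python3 -m inch '[[0,0,0.6,0,0,0],[0,0,0.6,0,0,0]]'
```

```text
clock: 8.35
tool_pos: [0.5422, 0.0356, 0.0613]
eef_rot: [0.708, 0.012, -0.012, -0.706]
contact_force: [-0.8, -5.7, 5.9]
opening: 0.359
clock: 8.52
tool_pos: [0.5421, 0.038, 0.0613]
eef_rot: [0.708, 0.012, -0.013, -0.706]
contact_force: [-0.9, -2.9, 5.6]
opening: 0.363
```

```bash
python3 -m inch '[[0,0,0.6,0,0,0],[0,0,0.6,0,0,0]]'; python3 -m inch '[[0,0,0.6,0,0,0],[0,0,0.6,0,0,0]]'
```

```text
clock: 8.68
tool_pos: [0.5421, 0.0389, 0.0613]
eef_rot: [0.708, 0.012, -0.013, -0.706]
contact_force: [-0.7, -5.2, 5.4]
opening: 0.362
clock: 8.85
tool_pos: [0.5421, 0.0392, 0.0613]
eef_rot: [0.708, 0.012, -0.012, -0.706]
contact_force: [-0.8, -6.4, 5.3]
opening: 0.358
```

```bash
python3 -m inch '[[0,0,0.5,0,0,0]]'; python3 -m inch '[[0,0,0.5,0,0,0]]'
```

```text
clock: 8.93
tool_pos: [0.5421, 0.0392, 0.0613]
eef_rot: [0.709, 0.012, -0.012, -0.705]
contact_force: [-0.3, -8.0, 5.8]
opening: 0.363
clock: 9.02
tool_pos: [0.5421, 0.0394, 0.0613]
eef_rot: [0.709, 0.012, -0.012, -0.705]
contact_force: [-1.6, -8.0, 5.0]
opening: 0.364
```

```bash
python3 -m inch '[[0,0,-1,0,0,0],[0,0,-1.5,0,0,0],[0,0,0,0,0,0]]'; python3 -m inch '[[0,0,0,0,0,0],[0,0,0,0,0,0],[0,0,0,0,0,0],[0,0,0,0,0,0]]' 60;  python3 -m inch '[[0,-20,0,0,0,0],[0,-30,0,0,0,0],[0,-30,-20,0,0,0],[0,-30,-36,0,0,0],[0,0,-36,0,0,0],[0,0,0,0,0,0],[0,0,0,0,0,0]]'
python3 - <<'E'
from h import *
st=r.get_state();s=snap('wrist','wrist3.png'); np.savez('pics/st3.npz',p=st['tool_pos'],q=st['eef_rot'])
print(st['tool_pos'],st['contact_force'])
im=s['img'][40:260,260:430,::-1]; cv2.imwrite('pics/w3z.png',cv2.resize(im,None,fx=3,fy=2.7,interpolation=cv2.INTER_CUBIC))
E
```

```text
clock: 9.27
tool_pos: [0.5421, 0.0392, 0.0613]
eef_rot: [0.708, 0.012, -0.013, -0.706]
contact_force: [-1.0, -3.7, 6.1]
opening: 0.36
clock: 9.6
tool_pos: [0.5422, 0.0415, 0.0606]
eef_rot: [-0.707, -0.013, 0.014, 0.707]
contact_force: [-0.4, 0.0, -0.2]
opening: 0.639
clock: 10.18
tool_pos: [0.5455, -0.0497, 0.1678]
eef_rot: [0.707, 0.012, -0.011, -0.707]
contact_force: [-0.6, 1.3, -0.5]
opening: 0.684
[ 0.5455 -0.0497  0.1678] [-0.6018  1.2682 -0.4833]
```

View pics/w3z.png

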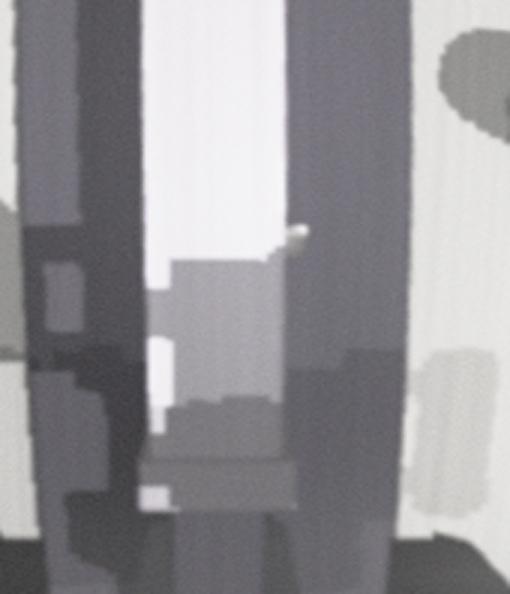

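```bash
python3 - <<'E'
from h import *
s=dict(np.load('pics/wrist3.npz'));z=np.load('pics/st3.npz');p,q=z['p'],z['q']
c=lambda a,b:(260+a/3,40+b/2.7)
for n,(a,b),h in(('pin end',(308,240),.082),('pin base',(286,240),.084),('collar up',(218,459),.099),('collar low',(218,510),.099),('L',(144,240),.098),('R',(285,240),.098)):
    u,v=c(a,b); print(n,wz(s,p,q,u,v,h),wr(s,p,q,u,v))
plan([0.5433,0.010,0.061],[1,0.0355])
E
```

```text
pin end [0.5663 0.0098 0.082 ] [0.5735 0.0055 0.0104]
pin base [0.5607 0.0097 0.084 ] [0.5606 0.0097 0.0852]
collar up [ 0.5458 -0.0488  0.099 ] [ 0.5458 -0.0482  0.1005]
collar low [ 0.5463 -0.0637  0.099 ] [ 0.5464 -0.0656  0.0942]
L [0.5268 0.0095 0.098 ] [0.5203 0.0037 0.0113]
R [0.5593 0.0105 0.098 ] [0.5603 0.0097 0.0852]
sg 1 rotvec tool [-0.0004  0.0003 -0.0004] shift now-axes mm [  0.0668 106.2798  57.1882] shift goal-axes [  0.0009 106.2547  57.2348]
sg -1 rotvec tool [-0.0007 -3.1413  0.0007] shift now-axes mm [  0.0668 106.2798  57.1882] shift goal-axes [ -0.0009 106.2547 -57.2348]
```

```bash
python3 -m inch '[[0,5,20,0,0,0],[0,15,37,0,0,0],[0,25,0.5,0,0,0],[0,25,0,0,0,0],[0,20,0,0,0,0],[0,16,0,0,0,0],[0,0,0,0,0,0],[0,0,0,0,0,0]]'
```

```text
clock: 10.9
tool_pos: [0.5425, 0.0124, 0.0604]
eef_rot: [-0.707, -0.013, 0.015, 0.707]
contact_force: [0.3, -0.9, -0.3]
opening: 0.683
```

```bash
python3 -m inch '[[0.5,0,-1.5,0,0,0],[0,0,0,0,0,0]]'; python3 -m inch '[[0,0,0,0,0,0]]'
```

```text
clock: 11.07
tool_pos: [0.5449, 0.0094, 0.0624]
eef_rot: [-0.707, -0.014, 0.013, 0.707]
contact_force: [0.6, 0.0, -0.2]
opening: 0.683
clock: 11.15
tool_pos: [0.5449, 0.0093, 0.0624]
eef_rot: [-0.707, -0.014, 0.012, 0.707]
contact_force: [-0.2, 0.2, -0.3]
opening: 0.684
```

```bash
python3 -m inch '[[-1.2,1,0.3,0,0,0],[0,0,0,0,0,0],[0,0,0,0,0,0],[0,0,0,0,0,0],[0,0,0,0,0,0],[0,0,0,0,0,0],[0,0,0,0,0,0]]' 20 15
python3 -m inch '[[0,0,1,0,0,0],[0,0,1,0,0,0],[0,0,0,0,0,0]]'
```

```text
clock: 11.73
tool_pos: [0.5431, 0.0095, 0.0607]
eef_rot: [-0.707, -0.013, 0.013, 0.707]
contact_force: [0.3, 0.2, 4.0]
opening: 0.356
clock: 11.98
tool_pos: [0.5431, 0.0097, 0.0607]
eef_rot: [0.708, 0.013, -0.012, -0.706]
contact_force: [0.7, -3.6, 5.5]
opening: 0.359
```

Flush (opening 0.36 = 32 mm). Pull.

```bash
python3 -m inch '[[0,0,0.8,0,0,0],[0,0,0.8,0,0,0]]'; python3 -m inch '[[0,0,0.8,0,0,0],[0,0,0.8,0,0,0]]';python3 -m inch '[[0,0,0.8,0,0,0],[0,0,0.8,0,0,0]]'
```

```text
clock: 12.15
tool_pos: [0.5431, 0.0101, 0.0607]
eef_rot: [0.708, 0.013, -0.012, -0.706]
contact_force: [2.3, -7.4, 4.9]
opening: 0.359
clock: 12.32
tool_pos: [0.5431, 0.0108, 0.0607]
eef_rot: [0.709, 0.012, -0.012, -0.705]
contact_force: [2.1, -8.5, 5.6]
opening: 0.359
clock: 12.48
tool_pos: [0.5431, 0.0114, 0.0607]
eef_rot: [0.709, 0.012, -0.012, -0.705]
contact_force: [1.4, -10.7, 4.6]
opening: 0.356
```

```bash
python3 -m inch '[[0,0,0.7,0,0,0],[0,0,0.7,0,0,0]]'; python3 -m inch '[[0,0,0.6,0,0,0]]';python3 -m inch '[[0,0,0.6,0,0,0]]'
```

```text
clock: 12.65
tool_pos: [0.543, 0.0117, 0.0607]
eef_rot: [0.709, 0.012, -0.011, -0.705]
contact_force: [1.7, -12.9, 4.3]
opening: 0.359
clock: 12.73
tool_pos: [0.543, 0.012, 0.0607]
eef_rot: [0.71, 0.012, -0.011, -0.704]
contact_force: [2.1, -13.6, 4.5]
opening: 0.358
clock: 12.82
tool_pos: [0.543, 0.0122, 0.0607]
eef_rot: [0.71, 0.012, -0.011, -0.704]
contact_force: [2.3, -12.9, 2.8]
opening: 0.36
```

```bash
python3 -m inch '[[0,0,0.5,0,0,0]]'; python3 -m inch '[[0,0,0.5,0,0,0]]';python3 -m inch '[[0,0,0.5,0,0,0]]'
```

```text
clock: 12.9
tool_pos: [0.543, 0.0123, 0.0607]
eef_rot: [0.71, 0.012, -0.011, -0.704]
contact_force: [2.1, -14.3, 3.3]
opening: 0.357
clock: 12.98
tool_pos: [0.543, 0.0124, 0.0607]
eef_rot: [0.71, 0.012, -0.011, -0.704]
contact_force: [2.2, -13.7, 4.8]
opening: 0.358
clock: 13.07
tool_pos: [0.5429, 0.0132, 0.0607]
eef_rot: [0.71, 0.012, -0.011, -0.704]
contact_force: [2.0, -11.2, 4.1]
opening: 0.355
```

```bash
python3 -m inch '[[0,0,0,0,0,0]]'; python3 -m inch '[[0,0,0.4,0,0,0]]';python3 -m inch '[[0,0,0.4,0,0,0]]'
```

```text
clock: 13.15
tool_pos: [0.5429, 0.0149, 0.0607]
eef_rot: [0.709, 0.012, -0.011, -0.705]
contact_force: [1.1, -7.0, 5.8]
opening: 0.36
clock: 13.23
tool_pos: [0.5428, 0.0173, 0.0607]
eef_rot: [0.708, 0.013, -0.012, -0.706]
contact_force: [1.0, -5.3, 4.9]
opening: 0.359
clock: 13.32
tool_pos: [0.5428, 0.0182, 0.0607]
eef_rot: [0.708, 0.013, -0.012, -0.706]
contact_force: [2.0, -5.2, 5.3]
opening: 0.359
```

```bash
python3 -m inch '[[0,0,0.8,0,0,0],[0,0,0.8,0,0,0],[0,0,0.8,0,0,0],[0,0,0.8,0,0,0],[0,0,0.8,0,0,0],[0,0,0.8,0,0,0],[0,0,0.8,0,0,0],[0,0,0.8,0,0,0]]'
```

```text
clock: 13.98
tool_pos: [0.5425, 0.0245, 0.0607]
eef_rot: [0.708, 0.013, -0.012, -0.706]
contact_force: [0.5, -6.1, 6.0]
opening: 0.358
```

```bash
python3 -m inch '[[0,0,0.8,0,0,0],[0,0,0.8,0,0,0],[0,0,0.8,0,0,0],[0,0,0.8,0,0,0],[0,0,0.8,0,0,0],[0,0,0.8,0,0,0],[0,0,0.8,0,0,0],[0,0,0.8,0,0,0]]'
```

```text
clock: 14.65
tool_pos: [0.5423, 0.0309, 0.0607]
eef_rot: [0.708, 0.013, -0.012, -0.706]
contact_force: [1.0, -5.8, 5.6]
opening: 0.357
```

```bash
python3 -m inch '[[0,0,0.8,0,0,0],[0,0,0.8,0,0,0],[0,0,0.8,0,0,0],[0,0,0.8,0,0,0]]'
```

```text
clock: 14.98
tool_pos: [0.5422, 0.0341, 0.0607]
eef_rot: [0.708, 0.013, -0.012, -0.706]
contact_force: [1.6, -5.5, 5.7]
opening: 0.356
```

```bash
python3 -m inch '[[0,0,0.7,0,0,0],[0,0,0.7,0,0,0],[0,0,0.7,0,0,0]]'
```

```text
clock: 15.23
tool_pos: [0.5421, 0.0362, 0.0607]
eef_rot: [0.708, 0.013, -0.012, -0.706]
contact_force: [0.7, -5.5, 4.6]
opening: 0.359
```

```bash
python3 -m inch '[[0,0,0.6,0,0,0],[0,0,0.6,0,0,0],[0,0,0.6,0,0,0]]'
```

```text
clock: 15.48
tool_pos: [0.542, 0.038, 0.0607]
eef_rot: [0.708, 0.013, -0.012, -0.706]
contact_force: [1.1, -6.3, 4.9]
opening: 0.356
```

```bash
python3 -m inch '[[0,0,0.6,0,0,0],[0,0,0.6,0,0,0]]'
```

```text
clock: 15.65
tool_pos: [0.5419, 0.0391, 0.0607]
eef_rot: [0.708, 0.013, -0.012, -0.706]
contact_force: [0.3, -6.2, 4.6]
opening: 0.357
```

```bash
python3 -m inch '[[0,0,0.6,0,0,0],[0,0,0.6,0,0,0]]'; python3 -m inch '[[0,0,0.6,0,0,0],[0,0,0.6,0,0,0]]'
```

```text
clock: 15.82
tool_pos: [0.5419, 0.0403, 0.0607]
eef_rot: [0.708, 0.013, -0.012, -0.706]
contact_force: [1.7, -6.6, 5.7]
opening: 0.359
clock: 15.98
tool_pos: [0.5419, 0.0415, 0.0607]
eef_rot: [0.708, 0.013, -0.012, -0.706]
contact_force: [1.9, -6.9, 6.2]
opening: 0.357
```

```bash
python3 -m inch '[[0,0,0.6,0,0,0],[0,0,0.6,0,0,0]]'; python3 -m inch '[[0,0,0.6,0,0,0],[0,0,0.6,0,0,0]]'
```

```text
clock: 16.15
tool_pos: [0.5416, 0.0442, 0.0607]
eef_rot: [0.708, 0.013, -0.013, -0.706]
contact_force: [0.2, -3.3, 6.3]
opening: 0.354
clock: 16.32
tool_pos: [0.5417, 0.0445, 0.0607]
eef_rot: [0.708, 0.013, -0.012, -0.706]
contact_force: [0.6, -5.5, 5.4]
opening: 0.357
```

Popped again by the force signature. One small confirming step, then relax and release.

```bash
python3 -m inch '[[0,0,0.6,0,0,0]]';  python3 -m inch '[[0,0,0.5,0,0,0]]'; python3 -m inch '[[0,0,-1,0,0,0],[0,0,-1.5,0,0,0],[0,0,0,0,0,0]]'; python3 -m inch '[[0,0,0,0,0,0],[0,0,0,0,0,0],[0,0,0,0,0,0],[0,0,0,0,0,0]]' 60;  python3 -m inch '[[0,-20,0,0,0,0],[0,-30,0,0,0,0],[0,-30,-20,0,0,0],[0,-30,-36,0,0,0],[0,0,-36,0,0,0],[0,0,0,0,0,0],[0,0,0,0,0,0]]'
python3 - <<'E'
from h import *
st=r.get_state();s=snap('wrist','wrist4.png'); np.savez('pics/st4.npz',p=st['tool_pos'],q=st['eef_rot'])
print(st['tool_pos'],st['contact_force'])
im=s['img'][40:260,260:430,::-1]; cv2.imwrite('pics/w4z.png',cv2.resize(im,None,fx=3,fy=2.7,interpolation=cv2.INTER_CUBIC))
E
```

```text
clock: 16.4
tool_pos: [0.5417, 0.0446, 0.0607]
eef_rot: [0.708, 0.013, -0.012, -0.706]
contact_force: [1.9, -6.7, 5.6]
opening: 0.354
clock: 16.48
tool_pos: [0.5417, 0.0447, 0.0607]
eef_rot: [0.708, 0.012, -0.012, -0.706]
contact_force: [1.9, -7.2, 5.2]
opening: 0.358
clock: 16.73
tool_pos: [0.5417, 0.0445, 0.0607]
eef_rot: [0.707, 0.013, -0.013, -0.707]
contact_force: [1.1, -3.1, 5.7]
opening: 0.358
clock: 17.07
tool_pos: [0.5408, 0.0459, 0.06]
eef_rot: [-0.707, -0.013, 0.014, 0.707]
contact_force: [-0.2, -0.3, 0.6]
opening: 0.637
clock: 17.65
tool_pos: [0.5444, -0.0452, 0.1673]
eef_rot: [0.707, 0.011, -0.011, -0.707]
contact_force: [-0.8, 0.2, -0.9]
opening: 0.68
[ 0.5444 -0.0452  0.1673] [-0.8073  0.1627 -0.8637]
```

View pics/w4z.png

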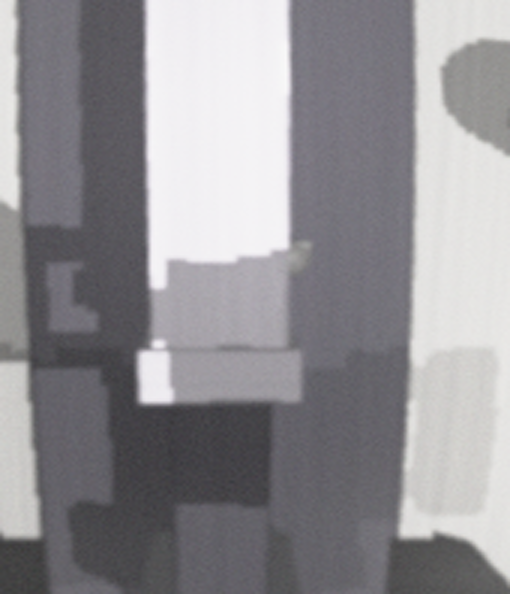

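```bash
python3 - <<'E'
from h import *
s=dict(np.load('pics/wrist4.npz'));z=np.load('pics/st4.npz');p,q=z['p'],z['q']
c=lambda a,b:(260+a/3,40+b/2.7)
for n,(a,b),h in(('pin end',(312,257),.082),('pin base',(290,257),.084),('collar up',(218,350),.099),('collar low',(218,403),.099)):
    u,v=c(a,b); print(n,wz(s,p,q,u,v,h))
s=snap('top','top4.png'); im=s['img'][140:260,310:490,::-1]; cv2.imwrite('pics/top4z.png',cv2.resize(im,None,fx=4,fy=4))
E
```

```text
pin end [0.5664 0.0096 0.082 ]
pin base [0.5607 0.0095 0.084 ]
collar up [ 0.5437 -0.0142  0.099 ]
collar low [ 0.5442 -0.0285  0.099 ]
```

```bash
python3 -m inch '[[0,-30,0,0,0,0],[0,-30,0,0,0,0],[-25,0,-30,0,0,0],[-25,0,-30,0,0,0],[-25,0,-30,0,0,0],[-25,0,-30,0,0,0],[0,0,0,0,0,0],[0,0,0,0,0,0]]'
python3 - <<'E'
from h import *
s=snap('top','top5.png'); im=s['img'][140:260,310:490,::-1]; cv2.imwrite('pics/top5z.png',cv2.resize(im,None,fx=4,fy=4,interpolation=cv2.INTER_CUBIC))
E
```

```text
clock: 18.42
tool_pos: [0.448, -0.1663, 0.2267]
eef_rot: [-0.707, -0.012, 0.013, 0.707]
contact_force: [0.3, 0.6, -0.2]
opening: 0.68
```

View pics/top5z.png

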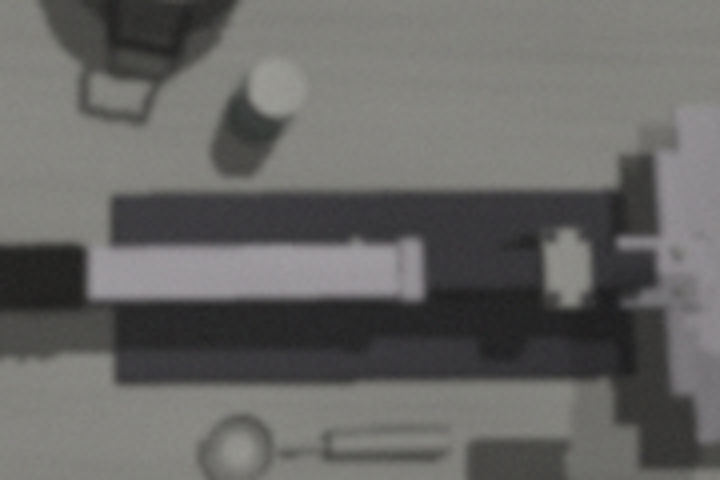

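```bash
python3 -c "
from plant import r
print(r.finish_job())"
```

```text
the job is handed in; nothing more can be done
None
```

I lengthened the handle by two holes and handed the job in at about 18.5 s. The pin is standing fully out in the last hole.

**How it went:** Each time I pinched the tube over the pin with a 15 N grip, which pressed the pin flush. I then pulled with 13–14 N until the pin went under the wall, and slid the tube at about 6 N. The pin clicked into the middle hole at about 28 mm and into the last hole at about 63–65 mm. After each click I made small confirming pulls, and the readings with the pin out reached 8 N at most, against the 15 N it can bear. I then eased off and let go.

**Last checks:**
- **Pin:** in the wrist picture its end is at x = 0.566, the same as at the start (0.567) to within about 1 mm, so it is fully out.
- **Tube:** the middle of the collar is 31 mm from the pin, where it started about 94 mm away. The top picture gives a travel of about 66 mm. The two figures differ by about 3 mm, and both fall in the range for the last hole.
- **Other things on the table:** the shaker and spoon look unmoved, and so does the part of the pot in that view. I did not compare the others before and after, but the arm never went down near them.
- **Arm:** it finished clear of everything.

**Disagreement:** with the arm free, the position readings varied by about 2 mm between calls. I allowed for this when placing the grips.

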